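# File the coin box

## Task

A coin storage box stands on end in front of the one empty bay of the rack. Push it near its top so that it tips over towards that bay and lies on the bench with its lid up, then push it endwise along the bench into the empty bay until it is fully home against the back. Only push it, never lift or carry it, and leave everything else on the bench where it is.

Things in the scene. Friction and masses are not known exactly. Their poses are not given: they have to be found in the camera images.
- box: Coin storage box, 58 x 58 x 180 mm, 0.25 to 0.5 kg: black, with a buff card lid (white label) covering one whole long face. Starts upright on one end. Origin: centre of the end it stands on; z runs along its 180 mm length (up at the start); the lid is the face 29 mm along +y, at the start looking away from the rack.
- box_mid (a point): The middle of that box, 90 mm from each end.
- bay_empty: Empty bay: fixed floorless plywood channel, walls 40 mm high, 68 mm clear inside (flared to 88 mm over the last 25 mm at the mouth), 150 mm deep, 94 mm pitch to the next bay. Origin: on the bench, middle of the mouth; y points out of the mouth towards the standing box, x across. Back at y = -150 mm: a box that is home has its middle at y = -60 mm and sticks out of the mouth by 30 mm.
- filed_b: Same kind of box, already filed lying in another bay, lid up; 180 mm along its y, 58 mm wide and high. Origin: centre of its underside. Bystander.
- filed_c: Another filed box, as filed_b. Bystander.
- capsules: Stack of five round clear coin capsules (one piece), 38 mm across, 45 mm high, loose, standing on the bench in front of a filed box. Origin: centre of its underside. Bystander.
- jar: Small amber jar, 38 mm across, 62 mm high, loose, standing on the bench in front of the other filed box. Origin: centre of its underside. Bystander.
- loupe: Black loupe, 40 mm across, 34 mm high, loose, left of the work. Origin: centre of its underside. Bystander.
- brush: Brush 150 mm long lying on the bench beyond the work. Bystander.
- holders: Stack of square card coin holders (one piece), 53 x 52 mm, 28 mm high, loose, left of the work. Origin: centre of its underside. Bystander.
There are look-alikes about, which are no part of the job. Leave any yellow look-alike of the box alone. What is shaped like the bay_empty but red is not meant.

How it is judged:
By the outcome, as a careful person would: the job done as asked, in the order asked, and still so for the second after the job is handed in, with the robot touching nothing.
It also fails if it takes over 45 s, if anything falls off the work surface, if the arm or the gripper's body presses on something with over 40 N, if the wrist force passes 120 N, or if a joint passes its speed limit or range.

## Robot

A 6-joint arm with a two-finger parallel gripper is mounted at the origin on the work surface. World frame = base frame: x ahead of the robot, y to its left, z up, the work surface at z = 0. Lengths are in m, angles in rad, forces in N, time in s.
With the tool pointing down it reaches from about 0.35 to 0.775 m from the base axis. Payload 5.5 kg.
Tool frame: the origin (TCP) lies between the finger pads; the fingertips stand 17 mm ahead of it and the grasp point (between the pads) lies 2 mm behind it (arm.tips_ahead is the distance from the TCP to the fingertips, in m); z points along the fingers, y is the line along which they close (so a half turn about z gives the same grasp; the last joint's range is limited). The gripper opens to 85 mm and grips with 20 to 120 N. Pads are 22 mm wide; open, the fingers measure 114 mm over their backs; the gripper's body (76 mm by 85 mm) begins 54 mm behind the grasp point. The pads swing forward as they close: fully open they stand 13 mm farther back than shut.
Start: joints at [-1.326, 0.313, 0.046, 1.304, 0, 1.431], TCP at [0.216, -0.533, 0.248] pointing down, gripper open.
Joint ranges: [-2.76, 2.76], [-0.86, 1.69], [-1.03, 1.26], [-2.2, 2.34], [-1.47, 1.5], [-3.14, 3.14]. Speed limits (rad/s): [2.57, 2.57, 3.14, 3.14, 3.14, 3.14].

## Interface

Orientations are given as a rotation vector (axis times angle).
In Python, from cell import arm gives the robot as it stands.
- The arm moves only by the shell command python3 -m pendant 'ROWS' [OPENING] [FORCE]. ROWS is JSON, a list of rows, each a list of 2 entries, a list of its own where there are three numbers: the shift along the tool's x, y, z each as a share of 0.3 m, from -1 to 1, then the turn, a rotation vector about the tool's x, y, z each as a share of 180 degrees, from -1 to 1. In form: [[[dx, dy, dz], [rx, ry, rz]], ...]. A call has exactly 10 rows; each row is the pose to reach, as a shift and turn from the pose commanded when the call began, along the tool's axes at that moment, turning the shorter way round; what a row does not reach only later rows make up. A row lasts 1/10 s, in which the tool goes at most 50 mm and 8.59 degrees, less where a joint would pass 70% of its speed; a pose out of reach is approached as far as the arm can. A call with a number of a shift or a turn outside -1 to 1 is refused whole. A call with a gripper value outside its range is refused whole. OPENING is the finger opening in mm, from 0 to 85.4, set as the call begins (- or left out, the last holds). The fingers move at their own pace and stop on an object; FORCE is the grip in N (left out, the last holds). Time passes only in rows, so rows that repeat a pose let the fingers close, or fill a call up. It gives the time, the measured TCP pose, the force, the opening and the grip force at its end, in the units of the state.
- arm.observe(): the state, without advancing time (a new reading comes with each control period).
- arm.read_camera(name): name is "side" or "top"; returns the picture (384x512x3 uint8, red, green, blue); there is no depth.
- arm.camera_params(name): a dict with "fx", "fy", "cx", "cy" (pixels), "dist_coeffs" ([k1, k2, p1, p2, k3] as OpenCV has them; the pictures are not rectified), "R" (3x3) and "t" (3): a world point X has camera coordinates R X + t. Camera axes: x right, y down, z forward; pixel columns grow to the right and rows downward; lengths in m; the calibration is good to about 2 mm. A picture is of the moment at which its call begins. camera_params takes no time and is no camera call.
- arm.job_done(): hands the job in; it is judged then, once.
The state is a dict: "time_s": time; "joints": joint angles; "qd": joint speeds; "effort": joint torques, N m; "ee_pos": TCP position; "ee_rot": TCP orientation; "wrist_force": force on the tool from outside, world axes, zero at the start; "moment": the same for the moment, N m; "grip_width": finger opening in m; "grasp_force": force on a finger pad.
Only numpy, scipy, OpenCV 4.12 (cv2) and the standard library are available. Lean on these libraries where they do the work, as an engineer would, in place of code of your own. Each camera call takes 0.05 s, during which the arm holds its last target. There are 200 camera calls.

## Working session

There is one attempt and no reset: what is moved stays moved. The work goes in short steps, Python scripts to look and compute and a shell command to move; the robot and the scene stay as the last step left them, time stands still between calls to the robot, and variables do not carry over. Pictures are saved under pics/ and viewed, at most 10 in all, crops included, and the job is handed in when it is done.

```bash
ls; mkdir -p pics
python3 - <<'E'
from cell import arm
import cv2
for n in("top","side"):
    p=arm.camera_params(n);print(n,{k:(v.tolist() if hasattr(v,'tolist') else v) for k,v in p.items()})
    cv2.imwrite(f"pics/{n}0.png",arm.read_camera(n)[...,::-1])
print(arm.observe())
E
```

```text
pics
top {'fx': 462.76483499873314, 'fy': 462.76483499873314, 'cx': 254.94510192069504, 'cy': 191.89983706323335, 'dist_coeffs': [0.000911084278221921, 0.0, 0.0, 0.0, 0.0], 'R': [[0.021930859451297177, -0.9997326294659987, 0.00732850494490271], [-0.9978352304758927, -0.022342640015884326, -0.06185191394162982], [0.06199911471020883, -0.0059561747892931255, -0.9980584320354343]], 't': [0.13582216748664597, 0.575746698531348, 1.1892629683726417]}
side {'fx': 444.6787218329291, 'fy': 444.6787218329291, 'cx': 253.16049115767396, 'cy': 193.50239170782356, 'dist_coeffs': [0.06136265987148478, 0.0, 0.0, 0.0, 0.0], 'R': [[-0.8830581317876715, -0.46919980796242955, -0.0077379643115258155], [-0.32669236356308884, 0.6265219435687561, -0.7076315099092118], [0.3368685729972892, -0.6223518252844186, -0.7065392912584004]], 't': [0.5889967095626515, 0.16982437346676837, 0.9218326732756382]}
{'time_s': 0.1, 'joints': array([-1.32558453e+00,  3.13923193e-01,  4.51006805e-02,  1.30360587e+00,
       -2.74251278e-05,  1.43118228e+00]), 'qd': array([ 0.00124189, -0.00174303,  0.00246361,  0.00020895,  0.00150904,
       -0.00129215]), 'effort': array([ 1.66127029e-03, -4.81728029e+01,  2.99243045e+01,  1.27135520e-02,
       -1.89145926e-04, -2.11929226e-06]), 'ee_pos': array([ 0.21572528, -0.53253775,  0.24750253]), 'ee_rot': array([-3.08201838e+00, -6.00448646e-01,  1.78220989e-04]), 'wrist_force': array([ 1.21650239, -1.56251741, -0.15787217]), 'moment': array([-0.01330151, -0.04211104, -0.01325567]), 'grasp_force': 0.0, 'grip_width': 0.08498740916019211}
```

View pics/top0.png

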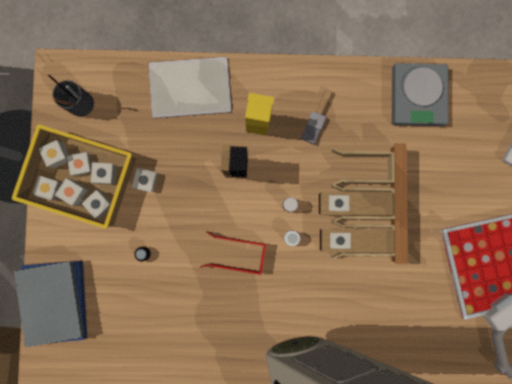

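View pics/side0.png

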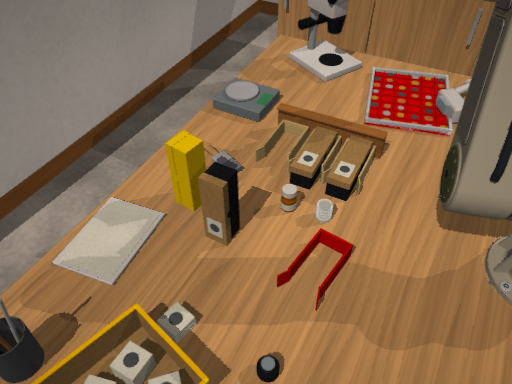

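The top view shows the black box at about (238,162), the empty bay's mouth at x≈335 between rows 153 and 185 (bay points right, world −y), and the yellow and red decoys at (260,113) and (236,252). I'll enlarge both views for accurate pixels.

Run:
```python
import cv2
a=cv2.imread("pics/top0.png")[90:270,215:415]
cv2.imwrite("pics/top0c.png",cv2.resize(a,None,fx=4,fy=4,interpolation=cv2.INTER_CUBIC)[:600])
b=cv2.imread("pics/side0.png")[110:250,150:350]
cv2.imwrite("pics/side0c.png",cv2.resize(b,None,fx=4,fy=4,interpolation=cv2.INTER_CUBIC))
```

```text
(no output)
```

View pics/top0c.png

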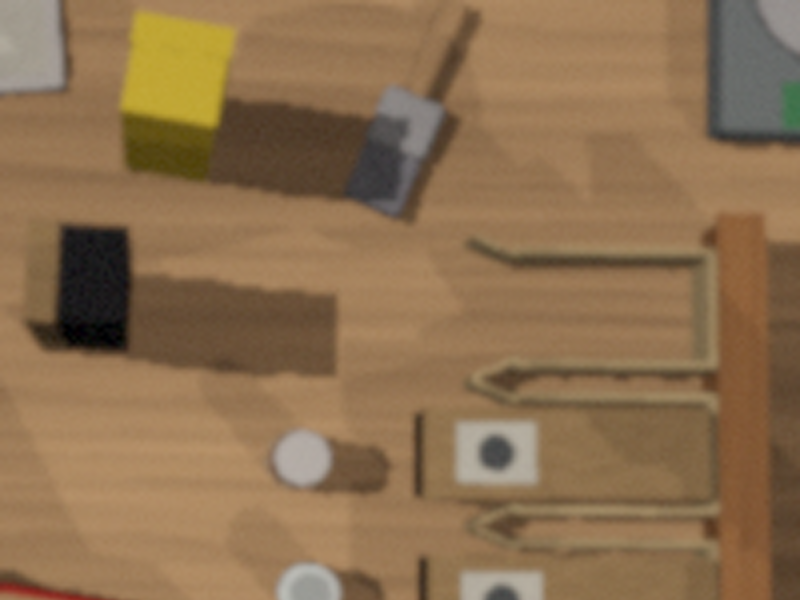

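View pics/side0c.png

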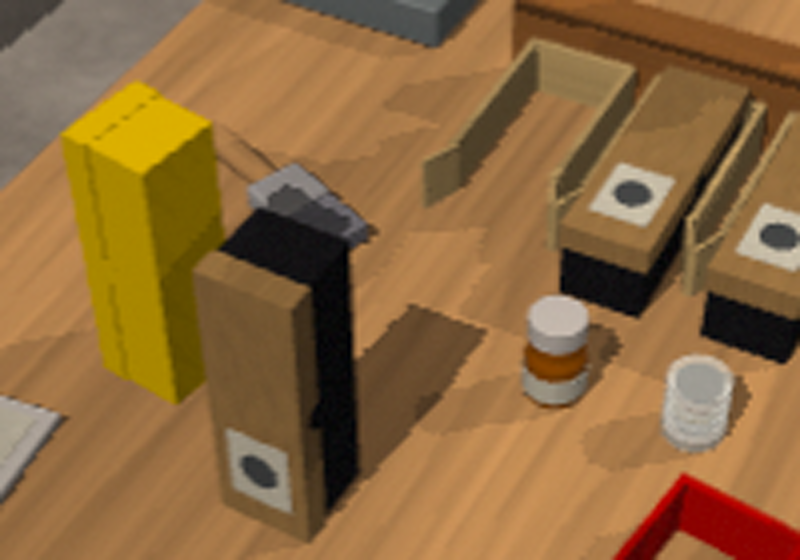

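Crops: the box top spans crop (28–130, 220–320). The bay wall tops run at rows ≈257 and ≈365 from x≈515 to 712, with flare tips at (475,240) and (473,380). Next I fit the poses from these corners.

```bash
cat > h.py <<'E'
import numpy as np,cv2
from scipy.optimize import least_squares
from cell import arm
P={n:arm.camera_params(n) for n in("top","side")}
def proj(n,X):
    p=P[n];K=np.array([[p["fx"],0,p["cx"]],[0,p["fy"],p["cy"]],[0,0,1.]])
    return cv2.projectPoints(np.atleast_2d(np.asarray(X,float)),cv2.Rodrigues(np.array(p["R"]))[0],np.array(p["t"]),K,np.array(p["dist_coeffs"],float))[0][:,0]
def crop(n,uv): # 4x crop -> px
    o={"top":(215,90),"side":(150,110)}[n]
    return (np.asarray(uv,float)+.5)/4-.5+o
def pose(p,L):
    c,s=np.cos(p[2]),np.sin(p[2]);L=np.atleast_2d(L)
    return np.c_[p[0]+c*L[:,0]-s*L[:,1],p[1]+s*L[:,0]+c*L[:,1],L[:,2]]
def fit(obs,p0):
    f=lambda p:np.concatenate([(proj(n,pose(p,l))-crop(n,uv)).ravel() for n,l,uv in obs])
    r=least_squares(f,p0,loss='soft_l1');return r.x,f(r.x).reshape(-1,2)
E
cat > m.py <<'E'
from h import *
h=.029
box=[("top",(h,h,.18),(27,219)),("top",(h,-h,.18),(130,227)),("top",(-h,-h,.18),(128,322)),("top",(-h,h,.18),(28,318)),
("side",(h,h,.18),(194,266)),("side",(h,-h,.18),(262,209)),("side",(-h,-h,.18),(350,246)),("side",(-h,h,.18),(309,288)),
("side",(h,h,0),(225,502)),("side",(-h,h,0),(308,541)),("side",(-h,-h,0),(357,490))]
bay=[("top",(.034,-.025,.04),(515,260)),("top",(-.034,-.025,.04),(515,364)),("top",(.044,0,.04),(470,244)),("top",(-.044,0,.04),(470,380)),
("top",(.034,-.15,.04),(698,256)),("top",(-.034,-.15,.04),(698,363)),
("side",(.034,-.15,.04),(537,46)),("side",(-.034,-.15,.04),(633,73)),("side",(.044,0,.04),(428,160)),("side",(.044,0,0),(431,203)),("side",(-.044,0,.04),(552,178)),("side",(.034,-.025,.04),(458,150))]
for nm,o,g in(("box",box,[.55,.15,0]),("bay",bay,[.55,-.05,0])):
    x,r=fit(o,g);print(nm,x.round(4));print(r.round(1).tolist())
# yellow/jar/capsules/brush rough, from top at height z
def back(n,uv,z):
    return least_squares(lambda q:(proj(n,[[q[0],q[1],z]])-crop(n,[uv])).ravel(),[.5,0]).x.round(3)
print("yel",[back("top",u,.18) for u in((135,12),(236,28),(220,125),(122,110))],"jar",back("top",(302,458),.062),"caps",back("top",(310,595),.045),"brush",back("top",(380,210),.02),back("top",(350,190),.02))
E
python3 m.py
```

```text
box [ 0.6387  0.1989 -0.026 ]
[[0.4, 0.1], [0.2, -0.6], [-0.6, 1.1], [-1.2, 0.8], [-0.3, 0.3], [-1.3, -2.2], [1.0, -2.3], [-4.2, 4.7], [-0.5, -0.1], [0.6, -0.0], [1.7, -4.7]]
bay [ 0.6384 -0.0493  0.0191]
[[-1.2, -0.2], [-1.0, 0.1], [0.3, -0.1], [0.6, -0.0], [1.5, 1.0], [1.9, 0.5], [-0.1, -0.5], [-1.4, -0.8], [-0.1, 0.8], [-0.8, 1.7], [0.1, 6.1], [0.1, -1.1]]
yel [array([0.789, 0.17 ]), array([0.782, 0.112]), array([0.725, 0.12 ]), array([0.733, 0.176])] jar [0.541 0.06 ] caps [0.455 0.052] brush [0.706 0.008] [0.719 0.028]
```

```bash
cat >> m.py <<'E'
bx,r=fit([o for i,o in enumerate(box) if i not in(7,10)],[.55,.15,0]);print(bx.round(4),r.round(1).tolist())
by,r=fit([o for i,o in enumerate(bay) if i not in(10,)],[.55,-.05,0]);print(by.round(4),r.round(1).tolist())
ims=[]
for n in("top","side"):
    o=crop(n,[0,0]);a=cv2.imread(f"pics/{n}0.png");x0,y0={"top":(215,90),"side":(150,110)}[n]
    a=cv2.resize(a[y0+(25 if n=="top" else 0):y0+(105 if n=="top" else 140),x0:x0+200],None,fx=4,fy=4,interpolation=cv2.INTER_CUBIC)
    a=np.clip(a.astype(float)*1.6+15,0,255).astype(np.uint8)
    def ln(A,B,p,c):
        q=(proj(n,pose(p,[A,B]))-[x0,y0+(25 if n=="top" else 0)]+.5)*4-.5
        cv2.line(a,*[tuple(int(round(v)) for v in k) for k in q],c,1,cv2.LINE_AA)
    C=[(h,h),(h,-h),(-h,-h),(-h,h)]
    for i in range(4):
        d=C[(i+1)%4]
        for z in(0,.18): ln((*C[i],z),(*d,z),bx,(0,0,255))
        ln((*C[i],0),(*C[i],.18),bx,(0,0,255))
    W=[(.044,0),(.034,-.025),(.034,-.15),(-.034,-.15),(-.034,-.025),(-.044,0)]
    for A,B in zip(W,W[1:]):
        for z,c in((0,(255,0,0)),(.04,(0,255,0))): ln((*A,z),(*B,z),by,c)
    cv2.imwrite(f"pics/ov_{n}.png",a); ims.append(a)
out=np.vstack(ims); cv2.imwrite("pics/ov.png",cv2.resize(out,None,fx=600/out.shape[0],fy=600/out.shape[0],interpolation=cv2.INTER_AREA))
E
python3 m.py | tail -2
```

```text
[ 0.6387  0.1991 -0.038 ] [[0.5, 0.0], [0.2, -0.4], [-0.8, 1.2], [-1.4, 0.7], [-0.4, 0.2], [-1.1, -2.2], [1.0, -2.1], [-0.5, -0.2], [0.4, 0.1]]
[ 0.6383 -0.0489  0.0182] [[-1.4, -0.2], [-1.2, 0.2], [0.1, -0.1], [0.4, 0.0], [1.3, 1.1], [1.7, 0.6], [-0.1, -0.4], [-1.4, -0.7], [-0.1, 0.9], [-0.8, 1.8], [0.1, -1.0]]
```

View pics/ov_side.png

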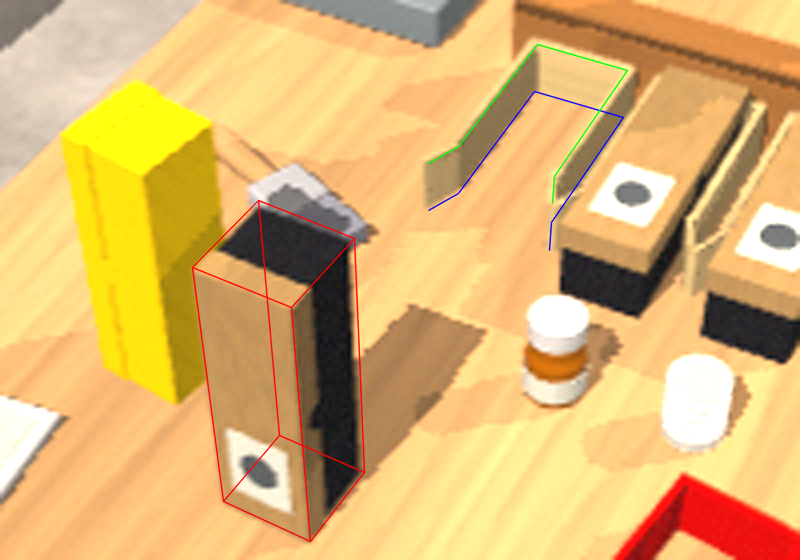

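View pics/ov_top.png

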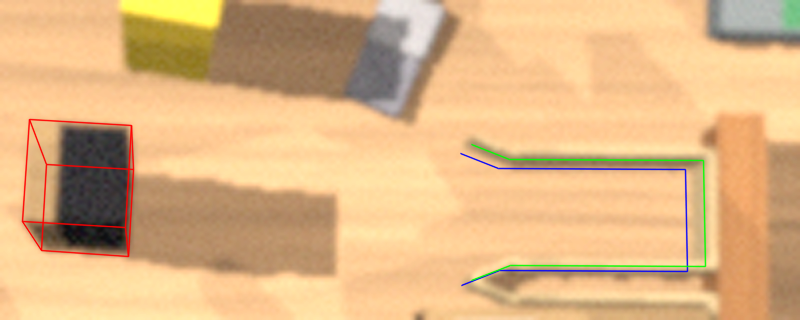

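Overlay: the wireframes sit on the box (x≈0.639, y≈0.199) and the bay (mouth at about 0.638, −0.049, yaw ≈0.018), to within about a pixel. The box tips towards −y. Next come the shifts for moving behind it, over everything.

```bash
cat > go.py <<'E'
import sys
from h import *
from scipy.spatial.transform import Rotation as R
# target x y z, heading (deg) of tool y in world (tool down)
x,y,z,a=map(float,sys.argv[1:5]); s=arm.observe(); Q=R.from_rotvec(s["ee_rot"])
ty=np.array([np.cos(np.radians(a)),np.sin(np.radians(a)),0]);tz=np.array([0,0,-1.]);T=R.from_matrix(np.c_[np.cross(ty,tz),ty,tz])
print("t",round(s["time_s"],2),"pos",s["ee_pos"].round(4),"F",s["wrist_force"].round(1),"w",round(s["grip_width"],3))
print("shift",(Q.inv().apply(np.array([x,y,z])-s["ee_pos"])/.3).round(3),"turn",((Q.inv()*T).as_rotvec()/np.pi).round(4))
E
python3 go.py .639 .28 .27 0
```

```text
t 0.1 pos [ 0.2157 -0.5325  0.2475] F [ 1.2 -1.6 -0.2] w 0.085
shift [ 2.324 -1.981 -0.071] turn [-0.0004 -0.0004 -0.3775]
```

```bash
python3 -m pendant '[[[0.1,-0.085,-0.007],[0,0,-0.04]],[[0.2,-0.17,-0.014],[0,0,-0.08]],[[0.3,-0.255,-0.02],[0,0,-0.12]],[[0.4,-0.34,-0.03],[0,0,-0.16]],[[0.5,-0.425,-0.04],[0,0,-0.2]],[[0.6,-0.51,-0.05],[0,0,-0.24]],[[0.7,-0.6,-0.06],[0,0,-0.28]],[[0.8,-0.68,-0.07],[0,0,-0.32]],[[0.9,-0.76,-0.07],[0,0,-0.36]],[[1,-0.85,-0.07],[0,0,-0.378]]]' 25; python3 go.py .639 .28 .27 0
```

```text
time_s: 1.1
ee_pos: [0.3987, -0.1827, 0.2692]
ee_rot: [2.216, 2.227, -0.0]
wrist_force: [-0.7, -1.2, 0.1]
grip_width: 0.0253
grasp_force: 0.0
t 1.1 pos [ 0.3987 -0.1827  0.2692] F [-0.7 -1.2  0.1] w 0.025
shift [ 1.538  0.809 -0.003] turn [0.     0.     0.0016]
```

```bash
python3 -m pendant '[[[0.09,0.05,0],[0,0,0]],[[0.19,0.1,0],[0,0,0]],[[0.29,0.15,0],[0,0,0]],[[0.39,0.2,0],[0,0,0]],[[0.49,0.26,0],[0,0,0]],[[0.59,0.31,0],[0,0,0]],[[0.69,0.37,0],[0,0,0]],[[0.79,0.42,0],[0,0,0]],[[0.89,0.47,0],[0,0,0]],[[0.96,0.52,0],[0,0,0]]]' && python3 -m pendant '[[[0.1,0.05,0],[0,0,0]],[[0.2,0.1,0],[0,0,0]],[[0.3,0.15,0],[0,0,0]],[[0.4,0.2,0],[0,0,0]],[[0.5,0.25,0],[0,0,0]],[[0.58,0.29,0],[0,0,0]],[[0.58,0.29,0.1],[0,0,0]],[[0.58,0.29,0.2],[0,0,0]],[[0.58,0.29,0.33],[0,0,0]],[[0.58,0.29,0.33],[0,0,0]]]'; python3 go.py .639 .25 .167 0
```

```text
time_s: 2.1
ee_pos: [0.5538, 0.1062, 0.2688]
ee_rot: [-2.218, -2.224, 0.001]
wrist_force: [-0.1, -0.4, 0.0]
grip_width: 0.0254
grasp_force: 0.0
time_s: 3.1
ee_pos: [0.6363, 0.2772, 0.1629]
ee_rot: [-2.215, -2.219, 0.018]
wrist_force: [-0.6, -0.1, -0.3]
grip_width: 0.025
grasp_force: 0.0
t 3.1 pos [0.6363 0.2772 0.1629] F [-0.6 -0.1 -0.3] w 0.025
shift [-0.091  0.009 -0.013] turn [-0.0039  0.0012  0.0006]
```

```bash
python3 -m pendant '[[[-0.03,0.01,0],[0,0,0]],[[-0.06,0.01,0],[0,0,0]],[[-0.08,0.01,0],[0,0,0]],[[-0.1,0.01,0],[0,0,0]],[[-0.12,0.01,0],[0,0,0]],[[-0.14,0.01,0],[0,0,0]],[[-0.16,0.01,0],[0,0,0]],[[-0.18,0.01,0],[0,0,0]],[[-0.2,0.01,0],[0,0,0]],[[-0.22,0.01,0],[0,0,0]]]'
python3 - <<'E'
from cell import arm
import cv2
cv2.imwrite("pics/side1.png",arm.read_camera("side")[...,::-1])
E
```

```text
time_s: 4.1
ee_pos: [0.6435, 0.2118, 0.1701]
ee_rot: [2.22, 2.223, -0.0]
wrist_force: [0.2, -0.0, -0.1]
grip_width: 0.0249
grasp_force: 0.2
```

View pics/side1.png

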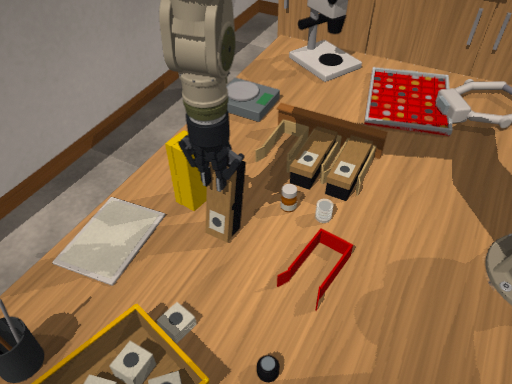

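The view shows the gripper behind the box's top, fingers against the lid at about (215,185), with the box starting to lean. I'll continue pushing.

```bash
python3 -m pendant '[[[-0.02,0,0],[0,0,0]],[[-0.04,0,0],[0,0,0]],[[-0.06,0,0],[0,0,0]],[[-0.08,0,0],[0,0,0]],[[-0.1,0,0],[0,0,0]],[[-0.12,0,0],[0,0,0]],[[-0.14,0,0],[0,0,0]],[[-0.16,0,0],[0,0,0]],[[-0.16,0,0],[0,0,0]],[[-0.16,0,0],[0,0,0]]]'
python3 - <<'E'
from cell import arm
import cv2
a=arm.read_camera("side")[...,::-1][100:280,150:400];b=arm.read_camera("top")[...,::-1][80:260,200:450]
import numpy as np
cv2.imwrite("pics/c2.png",cv2.resize(np.hstack([a,b]),None,fx=1.6,fy=1.6))
E
```

```text
time_s: 5.15
ee_pos: [0.6437, 0.1642, 0.1703]
ee_rot: [2.22, 2.223, 0.0]
wrist_force: [0.4, -0.1, -0.7]
grip_width: 0.0254
grasp_force: 0.0
```

View pics/c2.png

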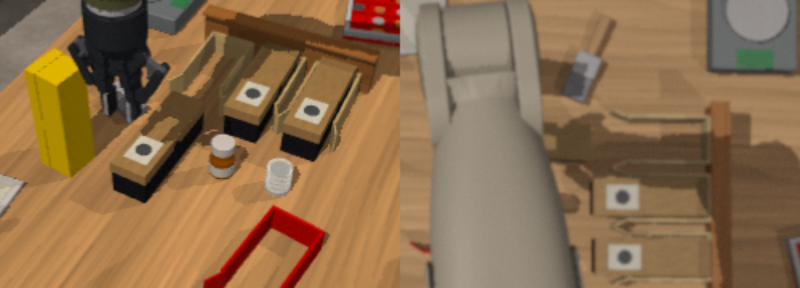

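The box is down with its lid up in line with the bay; the tail's lid corner is near side-crop (135,160), and the jar and capsules haven't moved. I'll back off behind the tail, descend, and measure.

```bash
python3 -m pendant '[[[0.08,0,0],[0,0,0]],[[0.17,0,0],[0,0,0]],[[0.26,0,0],[0,0,0]],[[0.34,0,0],[0,0,0]],[[0.38,0,0.05],[0,0,0]],[[0.38,0,0.15],[0,0,0]],[[0.38,0,0.25],[0,0,0]],[[0.38,0,0.35],[0,0,0]],[[0.38,0,0.42],[0,0,0]],[[0.38,0,0.42],[0,0,0]]]'
python3 - <<'E'
from cell import arm
import cv2,numpy as np
a=arm.read_camera("side")[...,::-1];cv2.imwrite("pics/side3.png",a)
cv2.imwrite("pics/side3c.png",cv2.resize(a[110:250,150:350],None,fx=4,fy=4,interpolation=cv2.INTER_CUBIC))
E
```

```text
time_s: 6.25
ee_pos: [0.64, 0.277, 0.0389]
ee_rot: [-2.217, -2.22, 0.012]
wrist_force: [-1.8, -1.2, 0.4]
grip_width: 0.0251
grasp_force: 0.0
```

View pics/side3c.png

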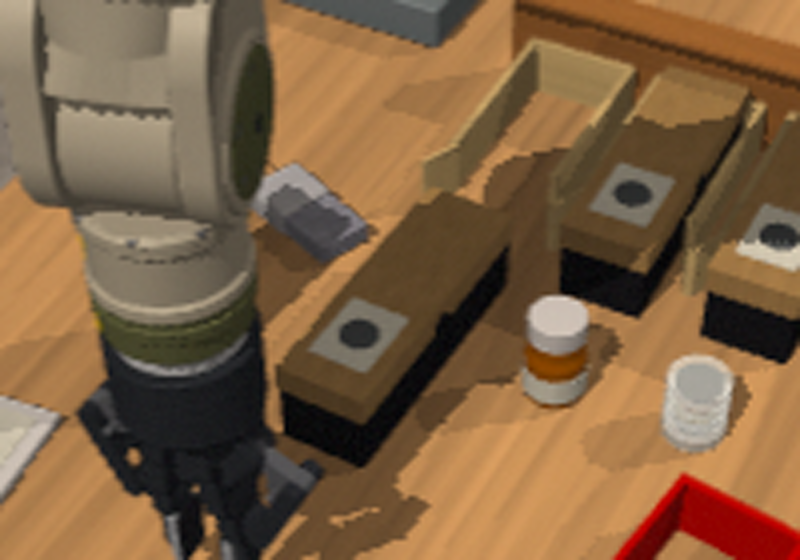

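The box lies straight in front of the bay. Its lid corners in the crop are at about (280,370), (363,405), (440,192) and (510,232), with bottom tail corners at (288,428) and (362,466).

```bash
cat > l.py <<'E'
from h import *
h=.029
o=[("side",(h,.09,.058),(279,370)),("side",(-h,.09,.058),(363,405)),("side",(h,-.09,.058),(440,192)),("side",(-h,-.09,.058),(510,235)),("side",(-h,.09,0),(362,466)),("side",(h,.09,0),(288,428))]
p,r=fit(o,[.63,.08,0]);print(p.round(4),r.round(1).tolist())
b=[.6383,-.0489,.0182]
for y in(.09,-.09):
    q=pose(p,[[0,y,0]])[0];d=q[:2]-b[:2];c,s=np.cos(b[2]),np.sin(b[2]);print("end world",q.round(4),"in bay",(c*d[0]+s*d[1]).round(4),(-s*d[0]+c*d[1]).round(4))
E
python3 l.py; python3 go.py .636 .25 .036 1
```

```text
[ 0.6306  0.0807 -0.059 ] [[-0.8, -0.9], [-0.0, 0.1], [-0.1, -1.0], [2.8, -3.8], [0.9, 2.1], [-1.5, 1.8]]
end world [0.6359 0.1705 0.    ] in bay 0.0016 0.2194
end world [ 0.6253 -0.0092  0.    ] in bay -0.0123 0.04
t 6.3 pos [0.6415 0.2774 0.0414] F [-0.6  0.2  0. ] w 0.025
shift [-0.091 -0.018  0.018] turn [-0.0016  0.0006 -0.0051]
```

```bash
python3 -m pendant '[[[-0.05,-0.01,0],[0,0,-0.005]],[[-0.1,-0.015,0],[0,0,-0.01]],[[-0.15,-0.015,0],[0,0,-0.017]],[[-0.2,-0.015,0],[0,0,-0.017]],[[-0.25,-0.015,0],[0,0,-0.017]],[[-0.28,-0.015,0],[0,0,-0.017]],[[-0.3,-0.015,0],[0,0,-0.017]],[[-0.32,-0.015,0],[0,0,-0.017]],[[-0.34,-0.015,0],[0,0,-0.017]],[[-0.36,-0.015,0],[0,0,-0.017]]]'; python3 -m pendant '[[[-0.02,0,0],[0,0,0]],[[-0.04,0,0],[0,0,0]],[[-0.06,0,0],[0,0,0]],[[-0.08,0,0],[0,0,0]],[[-0.1,0,0],[0,0,0]],[[-0.12,0,0],[0,0,0]],[[-0.13,0,0],[0,0,0]],[[-0.13,0,0],[0,0,0]],[[-0.13,0,0],[0,0,0]],[[-0.13,0,0],[0,0,0]]]'
python3 - <<'E'
from h import *
a=arm.read_camera("side")[...,::-1];cv2.imwrite("pics/side4.png",a)
b=arm.read_camera("top")[...,::-1];cv2.imwrite("pics/top4.png",b)
from scipy.spatial.transform import Rotation as R
s=arm.observe();print(s["ee_pos"],R.from_rotvec(s["ee_rot"]).as_matrix()[:,1].round(4),s["wrist_force"])
E
```

```text
time_s: 7.3
ee_pos: [0.6392, 0.1708, 0.0444]
ee_rot: [-2.158, -2.282, -0.001]
wrist_force: [-0.3, 2.4, 1.1]
grip_width: 0.025
grasp_force: 1.3
time_s: 8.3
ee_pos: [0.6411, 0.131, 0.0439]
ee_rot: [2.16, 2.281, -0.002]
wrist_force: [-0.2, 0.6, -0.4]
grip_width: 0.0252
grasp_force: 0.0
[0.64116598 0.13120718 0.04400701] [ 9.985e-01  5.490e-02 -4.000e-04] [-0.1009711   0.38062248 -0.02060529]
```

```bash
python3 -m pendant '[[[-0.02,0,0],[0,0,0.003]],[[-0.04,-0.002,0],[0,0,0.006]],[[-0.06,-0.004,0],[0,0,0.009]],[[-0.08,-0.006,0],[0,0,0.012]],[[-0.1,-0.008,0],[0,0,0.012]],[[-0.12,-0.01,0],[0,0,0.012]],[[-0.14,-0.012,0],[0,0,0.012]],[[-0.16,-0.014,0],[0,0,0.012]],[[-0.18,-0.016,0],[0,0,0.012]],[[-0.2,-0.018,0],[0,0,0.012]]]'
python3 - <<'E'
from h import *
from scipy.spatial.transform import Rotation as R
s=arm.observe();print(s["ee_pos"],R.from_rotvec(s["ee_rot"]).as_matrix()[:,1].round(4),s["wrist_force"],s["moment"])
E
```

```text
time_s: 9.4
ee_pos: [0.6392, 0.0707, 0.0443]
ee_rot: [2.202, 2.24, -0.0]
wrist_force: [1.0, 2.4, -1.6]
grip_width: 0.0255
grasp_force: 0.7
[0.63915715 0.07065332 0.04429632] [0.9999 0.0172 0.    ] [ 1.03925565  2.3751301  -1.5754237 ] [ 0.24361131 -0.00439757 -0.00548624]
```

```bash
python3 -m pendant '[[[-0.02,0,0],[0,0,0]],[[-0.04,0,0],[0,0,0]],[[-0.06,0,0],[0,0,0]],[[-0.08,0,0],[0,0,0]],[[-0.1,0,0],[0,0,0]],[[-0.12,0,0],[0,0,0]],[[-0.14,0,0],[0,0,0]],[[-0.16,0,0],[0,0,0]],[[-0.18,0,0],[0,0,0]],[[-0.2,0,0],[0,0,0]]]'; python3 -m pendant '[[[-0.005,0,0],[0,0,0]],[[-0.01,0,0],[0,0,0]],[[-0.015,0,0],[0,0,0]],[[-0.02,0,0],[0,0,0]],[[-0.025,0,0],[0,0,0]],[[-0.03,0,0],[0,0,0]],[[-0.035,0,0],[0,0,0]],[[-0.04,0,0],[0,0,0]],[[-0.045,0,0],[0,0,0]],[[-0.05,0,0],[0,0,0]]]'
```

```text
time_s: 10.4
ee_pos: [0.6402, 0.0107, 0.0443]
ee_rot: [2.202, 2.24, -0.0]
wrist_force: [0.6, 1.0, -1.3]
grip_width: 0.0249
grasp_force: 0.7
time_s: 11.4
ee_pos: [0.6405, -0.0039, 0.0443]
ee_rot: [2.202, 2.24, -0.0]
wrist_force: [-0.6, 1.8, -0.9]
grip_width: 0.025
grasp_force: 0.8
```

```bash
python3 -m pendant '[[[-0.001,0,0],[0,0,0]],[[-0.002,0,0],[0,0,0]],[[-0.003,0,0],[0,0,0]],[[-0.004,0,0],[0,0,0]],[[-0.005,0,0],[0,0,0]],[[-0.006,0,0],[0,0,0]],[[-0.007,0,0],[0,0,0]],[[-0.008,0,0],[0,0,0]],[[-0.009,0,0],[0,0,0]],[[-0.01,0,0],[0,0,0]]]'; python3 -m pendant '[[[-0.001,0,0],[0,0,0]],[[-0.002,0,0],[0,0,0]],[[-0.003,0,0],[0,0,0]],[[-0.004,0,0],[0,0,0]],[[-0.005,0,0],[0,0,0]],[[-0.006,0,0],[0,0,0]],[[-0.006,0,0],[0,0,0]],[[-0.006,0,0],[0,0,0]],[[-0.006,0,0],[0,0,0]],[[-0.006,0,0],[0,0,0]]]'
```

```text
time_s: 12.4
ee_pos: [0.6405, -0.0068, 0.0443]
ee_rot: [2.202, 2.24, -0.0]
wrist_force: [0.2, 1.9, -0.2]
grip_width: 0.025
grasp_force: 0.9
time_s: 13.4
ee_pos: [0.6406, -0.0087, 0.0443]
ee_rot: [2.202, 2.24, -0.0]
wrist_force: [-0.5, 0.8, -0.4]
grip_width: 0.0249
grasp_force: 0.7
```

Not against the back yet, so I keep creeping.

```bash
python3 -m pendant '[[[-0.001,0,0],[0,0,0]],[[-0.002,0,0],[0,0,0]],[[-0.003,0,0],[0,0,0]],[[-0.004,0,0],[0,0,0]],[[-0.005,0,0],[0,0,0]],[[-0.006,0,0],[0,0,0]],[[-0.007,0,0],[0,0,0]],[[-0.008,0,0],[0,0,0]],[[-0.009,0,0],[0,0,0]],[[-0.01,0,0],[0,0,0]]]'
```

```text
time_s: 14.4
ee_pos: [0.6406, -0.0101, 0.0443]
ee_rot: [-2.2, -2.24, -0.003]
wrist_force: [0.3, 9.1, 1.7]
grip_width: 0.0249
grasp_force: 4.1
```

```bash
python3 -m pendant '[[[-0.002,0,0],[0,0,0]],[[-0.004,0,0],[0,0,0]],[[-0.006,0,0],[0,0,0]],[[-0.008,0,0],[0,0,0]],[[-0.01,0,0],[0,0,0]],[[-0.01,0,0],[0,0,0]],[[-0.01,0,0],[0,0,0]],[[-0.01,0,0],[0,0,0]],[[-0.01,0,0],[0,0,0]],[[-0.01,0,0],[0,0,0]]]'
```

```text
time_s: 15.4
ee_pos: [0.6407, -0.0102, 0.0444]
ee_rot: [-2.195, -2.24, -0.009]
wrist_force: [0.0, 16.0, 1.6]
grip_width: 0.0248
grasp_force: 8.2
```

It's a hard stop: 16 N with no further travel, where the back was expected. Now I retreat and check.

```bash
python3 -m pendant '[[[0.03,0,0],[0,0,0]],[[0.1,0,0],[0,0,0]],[[0.2,0,0],[0,0,0]],[[0.3,0,0],[0,0,0]],[[0.42,0,-0.05],[0,0,0]],[[0.55,0,-0.15],[0,0,0]],[[0.68,0,-0.3],[0,0,0]],[[0.78,0,-0.45],[0,0,0]],[[0.88,0,-0.55],[0,0,0]],[[0.9,0,-0.6],[0,0,0]]]'; python3 -m pendant '[[[0.02,0,0],[0,0,0]],[[0.02,0,-0.1],[0,0,0]],[[0.02,0,-0.1],[0,0,0]],[[0.02,0,-0.1],[0,0,0]],[[0.02,0,-0.1],[0,0,0]],[[0.02,0,-0.1],[0,0,0]],[[0.02,0,-0.1],[0,0,0]],[[0.02,0,-0.1],[0,0,0]],[[0.02,0,-0.1],[0,0,0]],[[0.02,0,-0.1],[0,0,0]]]'
python3 - <<'E'
from h import *
a=arm.read_camera("side")[...,::-1][110:250,200:350];b=arm.read_camera("top")[...,::-1][90:270,260:420]
out=np.zeros((540,800,3),np.uint8);A=cv2.resize(a,(400,373),interpolation=cv2.INTER_CUBIC);B=cv2.resize(b,(400,450),interpolation=cv2.INTER_CUBIC)
out[:373,:400]=A;out[:450,400:]=B;cv2.imwrite("pics/fin.png",out)
E
```

```text
time_s: 16.4
ee_pos: [0.637, 0.2582, 0.2287]
ee_rot: [2.196, 2.24, 0.008]
wrist_force: [0.5, 1.4, -0.2]
grip_width: 0.025
grasp_force: 0.0
time_s: 17.4
ee_pos: [0.6359, 0.2613, 0.2542]
ee_rot: [2.202, 2.24, -0.0]
wrist_force: [0.3, -0.2, -1.0]
grip_width: 0.0248
grasp_force: 0.0
```

View pics/fin.png

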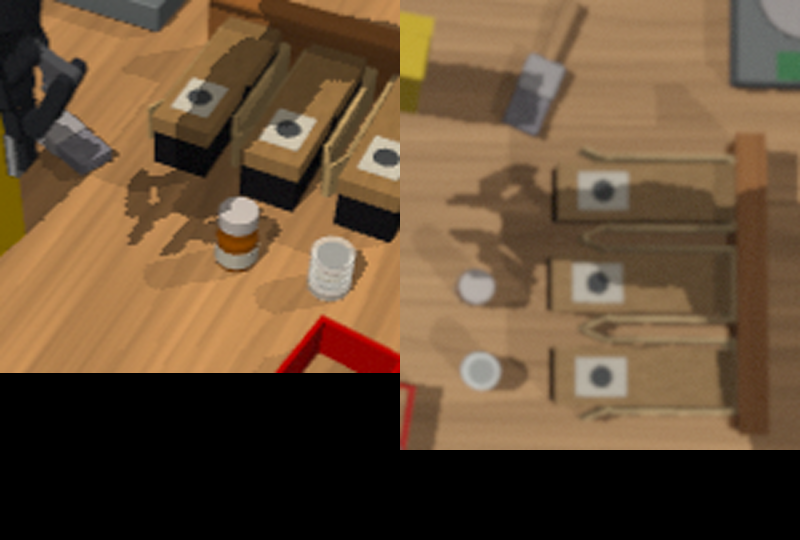

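The last picture shows the box in the bay with its lid up. Its tail, at x≈553, lines up with the filed boxes (548 and 551), and the jar, capsules and brush are undisturbed. Handing in.

```bash
python3 -c "
from cell import arm
print(arm.job_done())"
```

```text
the job is handed in; nothing more can be done
None
```

I tipped the box lid-up towards the empty bay and pushed it in until it stopped hard against the back (16 N, no further travel). The jar, capsules, brush and filed boxes look unmoved in the final picture, and the job was handed in at about 17.5 s with the gripper clear; no verdict came back.

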